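# Put up the raised display shelf on a button stall

## Robot

A 6-joint arm with a two-finger parallel gripper is mounted at the origin on the work surface. World frame = base frame: x ahead of the robot, y to its left, z up, the work surface at z = 0. Lengths are in mm, angles in degrees, forces in N, time in s.
With the tool pointing down it reaches from about 150 to 775 mm from the base axis. Payload 6.1 kg.
Tool frame: the origin (TCP) lies at the very end of the fingers, on their centre line; the grasp point (between the pads) lies 19 mm behind it; z points along the fingers, y is the direction in which the jaws open and shut (so a half turn about z gives the same grasp; the last joint's range is limited). The gripper opens to 85 mm and grips with 20 to 120 N. Pads are 22 mm wide; open, the fingers measure 114 mm over their backs; the gripper's body (76 mm by 85 mm) begins 54 mm behind the grasp point. The pads swing forward as they close: fully open they stand 13 mm farther back than shut.
Start: joints at [72.536, 7.208, -2.269, 80.523, 0, 90], TCP at [157.547, 500.787, 231.295] pointing down, gripper open.
Joint ranges: [-155.77, 155.77], [-54.66, 111.73], [-72.52, 77.12], [-102.08, 115.82], [-83.92, 84.16], [-180, 180]. Speed limits (degrees/s): [136.94, 136.94, 172.46, 180, 180, 180].

## Interface

Orientations are given as a 3x3 rotation matrix whose columns are the frame's x, y, z axes.
In Python, from bench import arm gives the robot as it stands.
- The arm moves only by the tool send_rows, never from a script. Its argument "deltas" is a list of rows, each an object of numbers: "ax", "ay", "az": the turn, a rotation vector about the tool's x, y, z in degrees; "tx", "ty", "tz": the shift along the tool's x, y, z in cm; "grip": the gripper command: -1 is shut, 1 is fully open, values between are in proportion. In form: [{"ax": .., "ay": .., "az": .., "tx": .., "ty": .., "tz": .., "grip": ..}, ...]. A call has 1 to 10 rows; each row shifts and turns the commanded pose from where the row before left it, along the tool's axes as they then stand; what a row does not reach is not made up. A row lasts 1/8 s, in which the tool goes at most 62.5 mm and 10.7 degrees, less where a joint would pass 70% of its speed; a pose out of reach is approached as far as the arm can. A call with a gripper value outside its range is refused whole. The fingers move at their own pace and stop on an object; the grip force is fixed at half the most. Time passes only in rows, so rows that do not move let the fingers close. It gives the time, the measured TCP pose, the force and the opening at its end, in the units of the state.
- arm.read_state(): the state, without advancing time (a new reading comes with each control period).
- arm.read_camera(name): name is "scene" or "top" or "wrist"; returns the picture (420x560x3 uint8, red, green, blue); there is no depth.
- arm.camera_info(name): a dict with "camera_matrix" (3x3 intrinsics, pixels), "dist_coeffs" ([k1, k2, p1, p2, k3] as OpenCV has them; the pictures are not rectified), "eye" and "attitude" of the camera in the world; the wrist camera has in their place "mount" (4x4, takes a point from camera to tool coordinates, whose origin is the TCP and whose axes are the flange's). Camera axes: x right, y down, z forward; pixel columns grow to the right and rows downward; lengths in mm; the calibration is good to about 2 mm. A picture is of the moment at which its call begins: read the wrist's pose just before it. camera_info takes no time and is no camera call.
- arm.close_job(): hands the job in, once; it reports no verdict.
The state is a dict: "clock": time; "joints": joint angles; "joint_velocities": joint speeds; "tau": joint torques, N m; "eef_pos": TCP position; "tool_rot": TCP orientation; "force": force on the tool from outside, world axes, zero at the start; "torque": the same for the moment, N m; "width": finger opening in mm.
Only numpy, scipy, OpenCV 4.12 (cv2) and the standard library are available. Lean on these libraries where they do the work, as an engineer would, in place of code of your own. Each camera call takes 0.05 s, during which the arm holds its last target. There are 200 camera calls.

## Task

Put up the raised shelf on the button stall: on the middle of the shallow red box stack whichever two of the wooden packers bring it level with the deep red box, one on the other, and lay the plank level across the two, centred over them. Then stand the open tub of buttons on the middle of the plank, lengthwise along it, and the glass jar on the plank directly over the deep box. Leave the bowl and the caliper where they are.

Things in the scene. Friction and masses are not known exactly. Their poses are not given: they have to be found in the camera images.
- deep_box: the deep closed stock box, red with a flat lid, 90 (x) x 100 (y) x 70 mm high, heavy and fixed. Origin: centre of its underside; z up, its front with the brass catch faces -x. It stands roughly 0.2 m beside the shallow box, to its left or right
- shallow_box: the shallow closed stock box, red with a flat lid, 90 (x) x 100 (y) x 36 mm high, heavy and fixed. Origin: centre of its underside; axes as for the deep box. The centres of the two boxes are 185 to 206 mm apart
- thin_packer: wooden packer, a rectangular timber offcut lying flat, 46 mm wide (y) and 10 mm thick, the longest of the three: 90 mm (x). Loose, plywood. Origin: centre of its underside; z up
- middle_packer: wooden packer, a rectangular timber offcut lying flat, 46 mm wide (y) and 16 mm thick, 68 mm long (x). Loose, plywood. Origin: centre of its underside; z up
- thick_packer: wooden packer, a rectangular timber offcut lying flat, 46 mm wide (y) and 24 mm thick, square from above: 46 mm (x). Loose, solid timber. Origin: centre of its underside; z up
- plank: loose pale wooden plank lying flat, 280 mm long (x), 60 mm wide (y), 15 mm thick, about 0.13 kg. Origin: centre of its underside; z up
- tub: loose open rectangular tub of clear plastic holding wooden buttons (they are fixed in it), 80 mm long (x; 84 over the rim), 54 mm wide (y; 58 over the rim), 40 mm high, about 0.12 kg, stiff enough to be gripped across its width. Origin: centre of its underside; z up
- jar: loose upright round glass jar of buttons with a metal screw cap, 50 mm across up to 52 mm high, cap 45 mm across, 78 mm high in all, about 0.16 kg. Origin: centre of its underside; z up
- bowl: small dark wooden bowl for customers, 84 mm across the rim, 36 mm high; loose, to be left alone. Origin: centre of its underside
- caliper: white plastic sliding caliper lying flat behind the boxes, 200 mm long (x), 4 to 8 mm thick; loose, to be left alone. Origin: on the middle of its beam, underside
There are look-alikes about, which are no part of the job. Several things look just like the thick_packer: the one meant starts nearest to the robot's base.

How it is judged (in metres and radians):
At the end, for the whole second after the job is handed in: Thin + thick packer stacked flat on the shallow box (18 mm of its middle); plank on both, level to 0.02 rad, box centres 15 mm from its centre line, 122 mm from its middle; tub upright on its middle (20 x 12 mm, 0.2 rad); jar upright on it, 20 mm from over the deep box's centre; all at rest (horizontal distance between each of thin_packer, thick_packer and shallow_box below 0.018 m and angle between each of thin_packer, thick_packer's own z axis and vertical below 0.05 rad and z of thin_packer in the frame of shallow_box between 0.033 and 0.064 m and z of thick_packer in the frame of shallow_box between 0.033 and 0.05 m and z of plank in the frame of deep_box between 0.067 and 0.073 m and angle between plank's own z axis and vertical below 0.02 rad and y of deep_box in the frame of plank between -0.015 and 0.015 m and y of shallow_box in the frame of plank between -0.015 and 0.015 m and horizontal distance between plank and deep_box below 0.122 m and horizontal distance between plank and shallow_box below 0.122 m and x of tub in the frame of plank between -0.02 and 0.02 m and y of tub in the frame of plank between -0.012 and 0.012 m and z of tub in the frame of plank between 0.012 and 0.018 m and angle between each of tub, jar's own z axis and vertical below 0.06 rad and angle between the x axis of tub and the x axis of plank, either way round below 0.2 rad and horizontal distance between jar and deep_box below 0.02 m and y of jar in the frame of plank between -0.015 and 0.015 m and z of jar in the frame of plank between 0.012 and 0.018 m and linear speed of each of thin_packer, thick_packer, plank, tub, jar below 0.02 m/s); the robot touches nothing.
It fails at once if the bowl is moved more than 20 mm (distance of bowl from where it was at the start of the episode above 0.02 m).
It fails at once if the caliper is moved more than 20 mm (distance of caliper from where it was at the start of the episode above 0.02 m).
It also fails if it takes over 128 s, if anything falls off the work surface, if the arm or the gripper's body presses on something with over 40 N, if the wrist force passes 120 N, or if a joint passes its speed limit or range.

## Working session

There is one attempt and no reset: what is moved stays moved. The work goes in short steps, Python scripts to look and compute and a tool call to move; the robot and the scene stay as the last step left them, time stands still between calls to the robot, and variables do not carry over. Pictures are saved under pics/ and viewed, about 12 in all and at most 16, crops included, and the job is handed in when it is done.

Besides the shell and the picture viewer there is one more tool, called after "Emit:" as a command line: name --argument value ..., lists and objects as JSON in quotes. send_rows: Moves the arm, as the interface text tells. Its arguments: {"type":"object","properties":{"deltas":{"type":"array"}},"required":["deltas"]}

```bash
mkdir -p pics; ls
python3 - <<'E'
from bench import arm
import cv2,numpy as np
np.set_printoptions(suppress=True,precision=3)
for n in ("scene","top"):
    im=arm.read_camera(n); cv2.imwrite(f"pics/{n}0.png",im[:,:,::-1]); print(n,arm.camera_info(n))
print(arm.camera_info("wrist")); s=arm.read_state(); print(s)
E
```

```text
pics
scene {'camera_matrix': array([[485.859,   0.   , 276.307],
       [  0.   , 485.859, 214.171],
       [  0.   ,   0.   ,   1.   ]]), 'dist_coeffs': array([-0.128,  0.   ,  0.   ,  0.   ,  0.   ]), 'eye': array([1217.619,  224.528,  945.055]), 'attitude': array([[-0.371,  0.728, -0.577],
       [ 0.929,  0.285, -0.237],
       [-0.008, -0.624, -0.782]])}
top {'camera_matrix': array([[495.8  ,   0.   , 271.754],
       [  0.   , 495.8  , 209.67 ],
       [  0.   ,   0.   ,   1.   ]]), 'dist_coeffs': array([0.011, 0.   , 0.   , 0.   , 0.   ]), 'eye': array([ 330.899,  -45.538, 1487.869]), 'attitude': array([[-0.023, -0.989,  0.143],
       [-1.   ,  0.023, -0.003],
       [-0.001, -0.143, -0.99 ]])}
{'camera_matrix': array([[360.057,   0.   , 278.712],
       [  0.   , 360.057, 213.314],
       [  0.   ,   0.   ,   1.   ]]), 'dist_coeffs': array([-0.073,  0.   ,  0.   ,  0.   ,  0.   ]), 'mount': array([[  -0.001,   -0.955,   -0.296,   74.585],
       [   1.   ,   -0.001,   -0.001,   -1.33 ],
       [   0.   ,   -0.296,    0.955, -143.925],
       [   0.   ,    0.   ,    0.   ,    1.   ]])}
{'clock': 0.1, 'joints': array([72.536,  7.24 , -2.321, 80.52 ,  0.   , 89.999]), 'joint_velocities': array([-0.119,  0.074,  0.139, -0.06 , -0.004, -0.002]), 'tau': array([  0.001, -43.69 ,  35.361,   0.014,  -0.   ,   0.   ]), 'eef_pos': array([157.452, 500.477, 230.587]), 'tool_rot': array([[-0.954,  0.3  , -0.   ],
       [ 0.3  ,  0.954, -0.001],
       [ 0.   , -0.001, -1.   ]]), 'force': array([ 1.395, -0.541, -0.166]), 'torque': array([ 0.019, -0.043,  0.021]), 'width': 85.63754163006028}
```

View pics/scene0.png

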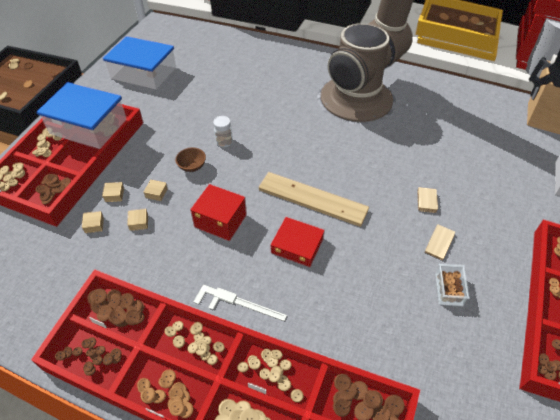

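View pics/top0.png

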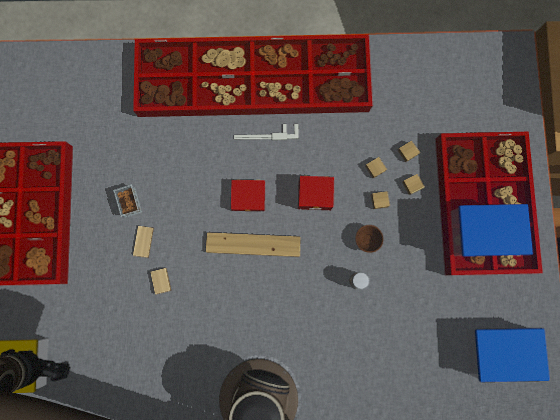

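The scene shows the deep box at (219,211) and the shallow box at (298,241). The plank is at (313,198) and the tub at (452,284). The thin packer is at (440,242), the middle one at (428,199), the jar at (223,130) and the bowl at (190,160).
In the top view there are four thick-packer look-alikes, at (375,166), (409,150), (414,184) and (380,200). The base is at about (258,400), so (380,200) should be the nearest. I'll measure this and confirm it in a crop.

```bash
cat > h.py <<'E'
from bench import arm
import cv2,numpy as np
np.set_printoptions(suppress=True,precision=2)
def rays(name,px,state=None):
    c=arm.camera_info(name); u=cv2.undistortPoints(np.float64(px).reshape(-1,1,2),c["camera_matrix"],c["dist_coeffs"]).reshape(-1,2)
    d=np.c_[u,np.ones(len(u))]
    if name!="wrist": return np.array(c["eye"]),d@np.array(c["attitude"]).T
    M=np.array(c["mount"]); R=np.array(state["tool_rot"])
    return np.array(state["eef_pos"])+R@M[:3,3], d@(R@M[:3,:3]).T
def cast(name,px,z,state=None):
    e,d=rays(name,px,state); return e+d*((z-e[2])/d[:,2])[:,None]
def proj(name,P,state=None):
    c=arm.camera_info(name); P=np.float64(P).reshape(-1,3)
    if name!="wrist": R=np.array(c["attitude"]);e=np.array(c["eye"])
    else:
        M=np.array(c["mount"]);T=np.array(state["tool_rot"]); R=T@M[:3,:3]; e=np.array(state["eef_pos"])+T@M[:3,3]
    q=(P-e)@R
    return cv2.projectPoints(q,np.zeros(3),np.zeros(3),c["camera_matrix"],c["dist_coeffs"])[0].reshape(-1,2)
def mask(im,lo,hi):
    return cv2.inRange(cv2.cvtColor(im,cv2.COLOR_RGB2HSV),np.array(lo),np.array(hi))
def rect(name,cnt,z,state=None):
    """min-area rectangle of contour cast on plane z -> centre, (long,short), long-axis angle deg"""
    P=cast(name,cnt.reshape(-1,2),z,state)[:,:2].astype(np.float32)
    (c,(w,h),a)=cv2.minAreaRect(P)
    if w<h: w,h,a=h,w,a+90
    return np.array(c),(w,h),(a+90)%180-90
def blobs(m,amin):
    return sorted([c for c in cv2.findContours(m,cv2.RETR_EXTERNAL,cv2.CHAIN_APPROX_NONE)[0] if cv2.contourArea(c)>amin],key=cv2.contourArea)
E
python3 - <<'E'
from h import *
im=cv2.imread("pics/top0.png")[:,:,::-1].copy()
hsv=cv2.cvtColor(im,cv2.COLOR_RGB2HSV)
for p in [(143,241),(160,281),(375,166),(380,200),(250,240),(248,195),(316,190),(126,200),(362,281),(340,240),(370,238)]: print(p,hsv[p[1],p[0]],end=' ')
print()
w=mask(im,(10,60,130),(35,255,255))
z={ }
for c in blobs(w,80):
    x,y,ww,hh=cv2.boundingRect(c)
    if 100<x<440 and 130<y<300:
        zz=15 if ww>60 else 24 if x>300 else 10 if y<260 else 16
        C,s,a=rect("top",c,zz); print("wood",(x+ww//2,y+hh//2),zz,C,"dist",np.hypot(*C),s,a)
r=mask(im,(0,150,150),(8,255,255))|mask(im,(172,150,150),(180,255,255))
for c in blobs(r,300):
    x,y,ww,hh=cv2.boundingRect(c)
    if 200<x<360 and 150<y<230:
        print("red",(x,y,ww,hh),rect("top",c,36),rect("top",c,70))
for n,p,zz in (("tub",(126,200),40),("jar",(362,281),78),("bowl",(370,238),36)): print(n,cast("top",[p],zz))
c1=cv2.resize(im[130:310,340:440],None,fx=3,fy=3); c2=cv2.resize(im[170:310,100:200],None,fx=3,fy=3)
o=np.zeros((540,600,3),np.uint8);o[:540,:300]=c1;o[:420,300:]=c2
cv2.imwrite("pics/crop1.png",o[:,:,::-1])
E
```

```text
(143, 241) [ 20  88 183] (160, 281) [ 21  86 180] (375, 166) [ 20 106 156] (380, 200) [ 20 106 161] (250, 240) [ 20 109 161] (248, 195) [  2 216 145] (316, 190) [  1 205 144] (126, 200) [ 14 153 120] (362, 281) [ 98  12 177] (340, 240) [100  13 118] (370, 238) [10 99 62] 
wood (381, 199) 24 [ 567.2  -376.04] dist 680.5293554990811 (44.75678253173828, 44.37827682495117) -83.12222051620483
wood (376, 166) 24 [ 667.67 -368.02] dist 762.3757644369066 (45.02768325805664, 44.48184585571289) 30.416183471679688
wood (410, 150) 24 [ 716.42 -471.05] dist 857.4061491261665 (45.73442459106445, 45.435428619384766) -59.27877235412598
wood (414, 183) 24 [ 613.18 -478.14] dist 777.5659676932802 (46.046356201171875, 44.253902435302734) -64.72797012329102
wood (160, 281) 16 [341.02 282.83] dist 443.04443647598833 (66.84172058105469, 46.994476318359375) 12.616064071655273
wood (143, 241) 10 [459.18 337.75] dist 570.021219796947 (89.040283203125, 45.71438217163086) -8.762580871582031
wood (253, 244) 15 [442.41   9.38] dist 442.51170074877604 (277.2834777832031, 58.43145751953125) 86.07512664794922
tub [[579.4  380.69  40.  ]]
jar [[ 326.63 -298.52   78.  ]]
bowl [[ 450.66 -335.65   36.  ]]
```

View pics/crop1.png

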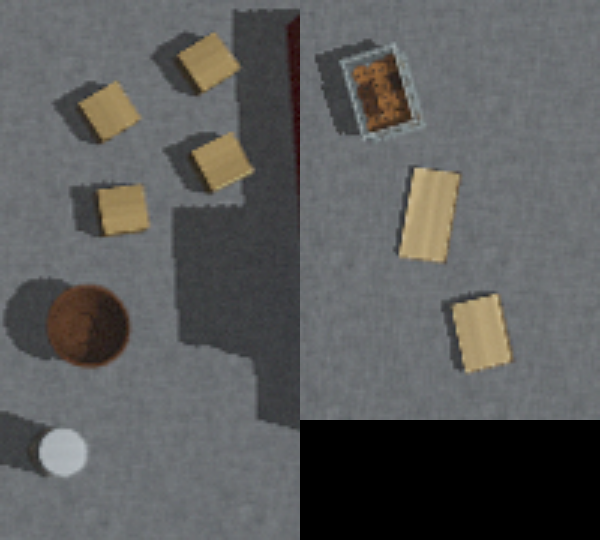

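The crop settles which pieces to use. The thick packer meant is the one at top pixel (381,199), 680 mm from the base; the others are at 762, 778 and 857 mm. The thin packer is at (143,241), measured at 89 x 46 mm. Next I'll measure the boxes, tub and jar.

```bash
cat >> h.py <<'E'
def plan(x,y,z,psi):
    """remaining move in tool axes (cm), then az (deg) to bring tool y to world angle psi (mod 180)"""
    s=arm.read_state(); R=np.array(s["tool_rot"]); p=np.array(s["eef_pos"])
    d=R.T@(np.array([x,y,z])-p)/10; cur=np.degrees(np.arctan2(R[1,1],R[0,1]))
    a=-((psi-cur+90)%180-90)
    print("t",d,"az",round(a,1),"psi",round(cur,1),"j6",s["joints"][5],"pos",p,"w",round(s["width"],1),"clk",s["clock"])
E
python3 - <<'E'
from h import *
im=cv2.imread("pics/top0.png")[:,:,::-1].copy()
r=mask(im,(0,150,60),(8,255,255))|mask(im,(172,150,60),(180,255,255))
k=np.ones((3,3),np.uint8)
V=cv2.cvtColor(im,cv2.COLOR_RGB2HSV)[:,:,2]
for c in blobs(cv2.morphologyEx(r,cv2.MORPH_OPEN,k),300):
    x,y,ww,hh=cv2.boundingRect(c)
    if 200<x<360 and 150<y<230:
        print("red",(x,y,ww,hh),"V",V[y:y+hh:4,x+ww//2]);print(rect("top",c,36),rect("top",c,70))
hsv=cv2.cvtColor(im,cv2.COLOR_RGB2HSV)
sub=np.zeros(im.shape[:2],np.uint8); sub[180:220,108:145]=255
b=((hsv[:,:,1]>90)&(sub>0)).astype(np.uint8)*255
c=blobs(b,30)[-1]; print("buttons",rect("top",c,20))
cl=((hsv[:,:,2]>118)&(hsv[:,:,1]<60)&(sub>0)).astype(np.uint8)
print(np.array2string(V[182:218:2,110:144:2],max_line_width=200))
sub[:]=0; sub[268:295,348:378]=255
c=blobs(((V>150)&(sub>0)).astype(np.uint8)*255,50)[-1]; q=cv2.minEnclosingCircle(c);print("cap",q,cast("top",[q[0]],78))
plan(459,338,60,81.2)
E
```

```text
red (231, 180, 34, 31) V [150 143 144 148 145 144 144 147]
(array([587.1,  21.7]), (98.45005798339844, 90.46785736083984), 88.68717956542969) (array([581.1 ,  20.13]), (96.14491271972656, 88.34886932373047), 88.68671417236328)
red (299, 176, 35, 34) V [161 144 145 145 141 147 143 145 117]
(array([ 590.44, -182.06]), (101.4261474609375, 98.73477935791016), 85.92726135253906) (array([ 584.36, -178.86]), (99.05095672607422, 96.4226303100586), 85.92724609375)
buttons (array([580.56, 384.76]), (68.91273498535156, 43.771575927734375), 16.08834457397461)
[[117 110 121 107 113 116 119 111 114 111 115 116 117 120 115 117 113]
 [110 112 116 111 114  72  66  72 119 109 131 115 114 120 115 120 116]
 [123  72  62  66  62  66  60  97 116 142  99 144 110 116 121 112 113]
 [ 64  69  65  64  99 130 142  84 100  77  68 142 139 114 121 113 116]
 [ 64  66 146 130 106 100  94  81  82  67  75 150 122 117 118 114 114]
 [ 70  65 151 110  97 131 110 150 137 115  76  84 118 126 113 117 117]
 [ 67  64  98 110 150 142 105 111 134 122  55  38 144 146 121 119 118]
 [ 62  69  64 126 111 147 130  75 131 105  37  42
[... 205 characters left out ...]
 133  64  74 130 142 116 115]
 [ 63  74  71  64 148  87  66  74 146 117 108 131  64 152 142 117 111]
 [ 66  72  70  61 147 105  68  72  77 119 130  60  47  91 126 129 115]
 [ 68  65  68  62  98 111  99  87  91 145 131 128  74  60 114 131 117]
 [119  64  64  70  65 122  85 125 109 110  84  63  57 119 158 142 117]
 [117  72  65  69  64 161 111  71  70  51 139 125 144 123 133 139 111]
 [116 115 111  66  60 132 111 159 116 101 136 134 136 119 114 114 118]
 [118 115 115 119 116 127 102 119 143 132 116 116 119 118 118 116 115]]
cap ((360.5, 280.5), 7.905794143676758) [[ 328.11 -294.37   78.  ]]
t [-33.64  -6.43  17.07] az -8.7 psi 72.5 j6 89.99895439067183 pos [157.45 500.48 230.59] w 85.6 clk 0.1
```

Emit:
send_rows --deltas '[{"tx": -4.8,"ty": -0.92,"tz": 1.3,"grip": 1},{"tx": -4.8,"ty": -0.92,"tz": 1.3,"grip": 1},{"tx": -4.8,"ty": -0.92,"tz": 1.3,"grip": 1},{"tx": -4.8,"ty": -0.92,"tz": 1.3,"grip": 1},{"tx": -4.8,"ty": -0.92,"tz": 1.3,"grip": 1},{"tx": -4.8,"ty": -0.92,"tz": 1.3,"grip": 1},{"tx": -4.84,"ty": -0.92,"tz": 1.3,"grip": 1},{"az": -8.7,"grip": 1},{"grip": 1},{"grip": 1}]'

```text
$.deltas[0]: bad value
```

Run:
```python
from h import *
s=arm.read_state(); im=arm.read_camera("wrist"); cv2.imwrite("pics/w1.png",im[:,:,::-1])
for c in blobs(mask(im,(10,60,110),(35,255,255)),2000): print(cv2.boundingRect(c),rect("wrist",c,10,s))
plan(459,338,1,81.2)
```

```text
(371, 0, 189, 195) (array([129.44, 716.03]), (185.29339599609375, 174.5222625732422), 89.58001708984375)
t [-33.64  -6.43  22.98] az -8.7 psi 72.5 j6 90.0004880325825 pos [157.46 500.53 230.7 ] w 85.3 clk 0.15
```

View pics/w1.png

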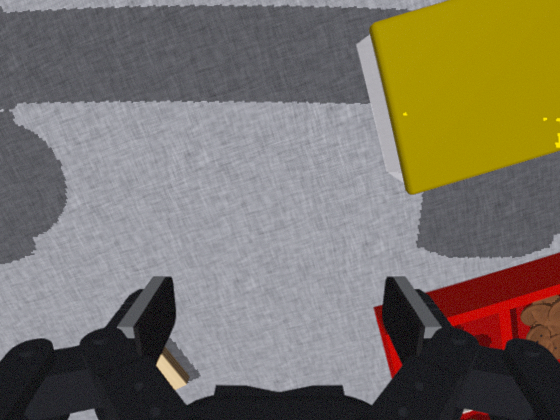

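The call was refused, most likely because every key is needed in each row. The wrist view shows the fingers at (150,310) and (410,310) and a yellow box at upper right, clear of my path.

Emit:
send_rows --deltas '[{"ax": 0,"ay": 0,"az": 0,"tx": -4.8,"ty": -0.92,"tz": 1.3,"grip": 1},{"ax": 0,"ay": 0,"az": 0,"tx": -4.8,"ty": -0.92,"tz": 1.3,"grip": 1},{"ax": 0,"ay": 0,"az": 0,"tx": -4.8,"ty": -0.92,"tz": 1.3,"grip": 1},{"ax": 0,"ay": 0,"az": 0,"tx": -4.8,"ty": -0.92,"tz": 1.3,"grip": 1},{"ax": 0,"ay": 0,"az": 0,"tx": -4.8,"ty": -0.92,"tz": 1.3,"grip": 1},{"ax": 0,"ay": 0,"az": 0,"tx": -4.8,"ty": -0.92,"tz": 1.3,"grip": 1},{"ax": 0,"ay": 0,"az": 0,"tx": -4.84,"ty": -0.92,"tz": 1.3,"grip": 1},{"ax": 0,"ay": 0,"az": -8.7,"tx": 0,"ty": 0,"tz": 0,"grip": 1},{"ax": 0,"ay": 0,"az": 0,"tx": 0,"ty": 0,"tz": 0,"grip": 1},{"ax": 0,"ay": 0,"az": 0,"tx": 0,"ty": 0,"tz": 0,"grip": 1}]'

```text
clock: 1.4
eef_pos: [458.8, 338.6, 140.4]
tool_rot: [[-0.988, 0.154, -0.0], [0.154, 0.988, -0.0], [0.0, -0.0, -1.0]]
force: [-0.4, 0.2, 0.2]
width: 85.6
```

Run:
```python
from h import *
s=arm.read_state(); im=arm.read_camera("wrist"); cv2.imwrite("pics/w2.png",im[:,:,::-1])
for c in blobs(mask(im,(10,60,110),(35,255,255)),2000): print(cv2.boundingRect(c),rect("wrist",c,10,s))
plan(459,338,1,81.2)
```

```text
(0, 195, 57, 74) (array([451.66, 113.97]), (62.452796936035156, 55.35227966308594), -4.004188537597656)
(247, 146, 61, 111) (array([460.28, 335.44]), (90.31748962402344, 46.21553421020508), -9.037086486816406)
(125, 0, 98, 116) (array([341.25, 279.56]), (69.79145812988281, 46.961307525634766), 12.784172058105469)
t [-0.04 -0.08 13.95] az -0.0 psi 81.2 j6 45.267282061822996 pos [458.7 338.8 140.5] w 85.7 clk 1.45
```

View pics/w2.png

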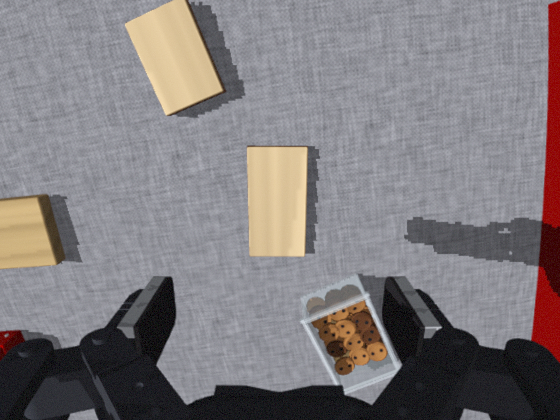

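The wrist view shows the thin packer at (277,200), measured at (460,335), and the tub at (352,330).

Emit:
send_rows --deltas '[{"ax": 0,"ay": 0,"az": 0,"tx": -0.15,"ty": -0.3,"tz": 4.5,"grip": 1},{"ax": 0,"ay": 0,"az": 0,"tx": 0,"ty": 0,"tz": 4.5,"grip": 1},{"ax": 0,"ay": 0,"az": 0,"tx": 0,"ty": 0,"tz": 3.4,"grip": 1},{"ax": 0,"ay": 0,"az": 0,"tx": 0,"ty": 0,"tz": 1.5,"grip": 1},{"ax": 0,"ay": 0,"az": 0,"tx": 0,"ty": 0,"tz": 0,"grip": -1},{"ax": 0,"ay": 0,"az": 0,"tx": 0,"ty": 0,"tz": 0,"grip": -1},{"ax": 0,"ay": 0,"az": 0,"tx": 0,"ty": 0,"tz": 0,"grip": -1},{"ax": 0,"ay": 0,"az": 0,"tx": 0,"ty": 0,"tz": 0,"grip": -1},{"ax": 0,"ay": 0,"az": 0,"tx": 0,"ty": 0,"tz": 0,"grip": -1},{"ax": 0,"ay": 0,"az": 0,"tx": 0,"ty": 0,"tz": 0,"grip": -1}]'

```text
clock: 2.7
eef_pos: [461.5, 336.3, 3.6]
tool_rot: [[-0.988, 0.152, 0.003], [0.152, 0.988, 0.003], [-0.003, 0.003, -1.0]]
force: [-1.6, 0.3, 6.3]
width: 43.4
```

Emit:
send_rows --deltas '[{"ax": 0,"ay": 0,"az": 0,"tx": 0,"ty": 0,"tz": 0,"grip": -1},{"ax": 0,"ay": 0,"az": 0,"tx": 0,"ty": 0,"tz": 0,"grip": -1}]'

```text
clock: 2.95
eef_pos: [461.4, 336.2, 3.5]
tool_rot: [[-0.988, 0.152, 0.003], [0.152, 0.988, 0.002], [-0.003, 0.003, -1.0]]
force: [-0.9, 0.8, 5.9]
width: 43.8
```

Emit:
send_rows --deltas '[{"ax": 0,"ay": 0,"az": 0,"tx": 0,"ty": 0,"tz": -2,"grip": -1},{"ax": 0,"ay": 0,"az": 0,"tx": 0,"ty": 0,"tz": -4,"grip": -1},{"ax": 0,"ay": 0,"az": -8.8,"tx": 0,"ty": 0,"tz": -4,"grip": -1},{"ax": 0,"ay": 0,"az": 0,"tx": -1.8,"ty": -4.5,"tz": 0,"grip": -1},{"ax": 0,"ay": 0,"az": 0,"tx": -1.8,"ty": -4.5,"tz": 0,"grip": -1},{"ax": 0,"ay": 0,"az": 0,"tx": -1.8,"ty": -4.5,"tz": 0,"grip": -1},{"ax": 0,"ay": 0,"az": 0,"tx": -1.8,"ty": -4.5,"tz": 0,"grip": -1},{"ax": 0,"ay": 0,"az": 0,"tx": -1.8,"ty": -4.5,"tz": 0,"grip": -1},{"ax": 0,"ay": 0,"az": 0,"tx": -1.8,"ty": -4.5,"tz": 0,"grip": -1},{"ax": 0,"ay": 0,"az": 0,"tx": -1.8,"ty": -4.4,"tz": 0,"grip": -1}]'

```text
clock: 4.2
eef_pos: [587.2, 19.7, 102.4]
tool_rot: [[-1.0, -0.0, 0.002], [-0.0, 1.0, 0.0], [-0.002, 0.0, -1.0]]
force: [1.0, 0.6, -0.2]
width: 43.4
```

Emit:
send_rows --deltas '[{"ax": 0,"ay": 0,"az": 0,"tx": 0,"ty": 0,"tz": 0,"grip": -1},{"ax": 0,"ay": 0,"az": 0,"tx": 0,"ty": 0,"tz": 0,"grip": -1}]'

```text
clock: 4.45
eef_pos: [586.3, 21.4, 101.7]
tool_rot: [[-1.0, -0.0, 0.0], [-0.0, 1.0, 0.0], [-0.0, 0.0, -1.0]]
force: [0.4, 0.3, -0.6]
width: 43.4
```

Run:
```python
from h import *
plan(587,21.7,40,90)
s=arm.read_state(); im=arm.read_camera("wrist"); cv2.imwrite("pics/w3.png",im[:,:,::-1])
r=mask(im,(0,150,60),(8,255,255))|mask(im,(172,150,60),(180,255,255))
for c in blobs(r,3000): print("red",cv2.boundingRect(c),rect("wrist",c,36,s),rect("wrist",c,70,s))
```

```text
t [-0.07  0.02  6.18] az 0.0 psi 90.0 j6 2.0783225360659143 pos [586.29  21.43 101.75] w 43.4 clk 4.45
red (196, 155, 169, 122) (array([581.11,  19.49]), (99.47724914550781, 78.85404968261719), 87.9260025024414) (array([569.78,  19.55]), (83.3445053100586, 66.06581115722656), 87.92601776123047)
red (0, 160, 76, 169) (array([ 604.73, -139.16]), (131.36997985839844, 53.57658767700195), -14.331001281738281) (array([ 589.56, -113.37]), (110.06494903564453, 44.88777160644531), -14.331001281738281)
```

View pics/w3.png

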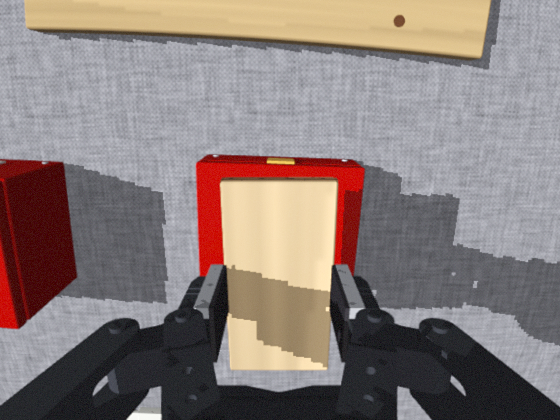

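The packer is held straight at (280,275) with the lid centred beneath it. Lower, release and go on to the thick packer.

Emit:
send_rows --deltas '[{"ax": 0,"ay": 0,"az": 0,"tx": 0,"ty": -0.1,"tz": 3,"grip": -1},{"ax": 0,"ay": 0,"az": 0,"tx": 0,"ty": 0,"tz": 2,"grip": -1},{"ax": 0,"ay": 0,"az": 0,"tx": 0,"ty": 0,"tz": 1.2,"grip": -1},{"ax": 0,"ay": 0,"az": 0,"tx": 0,"ty": 0,"tz": 0,"grip": -1},{"ax": 0,"ay": 0,"az": 0,"tx": 0,"ty": 0,"tz": 0,"grip": 1},{"ax": 0,"ay": 0,"az": 0,"tx": 0,"ty": 0,"tz": 0,"grip": 1},{"ax": 0,"ay": 0,"az": 0,"tx": 0,"ty": 0,"tz": 0,"grip": 1},{"ax": 0,"ay": 0,"az": 0,"tx": 0,"ty": 0,"tz": 0,"grip": 1}]'

```text
clock: 5.5
eef_pos: [586.5, 20.2, 39.4]
tool_rot: [[-1.0, -0.001, 0.0], [-0.001, 1.0, 0.0], [-0.0, 0.0, -1.0]]
force: [-0.1, -0.3, -0.3]
width: 85.6
```

Emit:
send_rows --deltas '[{"ax": 0,"ay": 0,"az": 0,"tx": 0,"ty": 0,"tz": -4,"grip": 1},{"ax": 0,"ay": 0,"az": 0,"tx": 0,"ty": 0,"tz": -5,"grip": 1},{"ax": 0,"ay": 0,"az": 0,"tx": 0.3,"ty": -5,"tz": 0,"grip": 1},{"ax": 0,"ay": 0,"az": 0,"tx": 0.3,"ty": -5,"tz": 0,"grip": 1},{"ax": 0,"ay": 0,"az": 0,"tx": 0.3,"ty": -5,"tz": 0,"grip": 1},{"ax": 0,"ay": 0,"az": 0,"tx": 0.3,"ty": -5,"tz": 0,"grip": 1},{"ax": 0,"ay": 0,"az": 0,"tx": 0.3,"ty": -5,"tz": 0,"grip": 1},{"ax": 0,"ay": 0,"az": 0,"tx": 0.2,"ty": -5,"tz": 0,"grip": 1},{"ax": 0,"ay": 0,"az": 0,"tx": 0.2,"ty": -5,"tz": 0,"grip": 1},{"ax": 0,"ay": 0,"az": -7,"tx": 0,"ty": -4.7,"tz": 0,"grip": 1}]'

```text
clock: 6.75
eef_pos: [567.2, -378.6, 129.4]
tool_rot: [[-0.992, -0.125, 0.0], [-0.125, 0.992, -0.0], [-0.0, -0.0, -1.0]]
force: [0.4, 0.1, 0.6]
width: 85.6
```

Emit:
send_rows --deltas '[{"ax": 0,"ay": 0,"az": 0,"tx": 0,"ty": 0,"tz": 0,"grip": 1},{"ax": 0,"ay": 0,"az": 0,"tx": 0,"ty": 0,"tz": 0,"grip": 1}]'

```text
clock: 7.0
eef_pos: [567.3, -376.5, 129.0]
tool_rot: [[-0.993, -0.121, -0.0], [-0.121, 0.993, 0.001], [0.0, 0.001, -1.0]]
force: [-0.2, 0.1, 0.6]
width: 85.5
```

Run:
```python
from h import *
s=arm.read_state(); im=arm.read_camera("wrist"); cv2.imwrite("pics/w4.png",im[:,:,::-1])
for c in blobs(mask(im,(10,60,135),(35,255,255)),1000): print(cv2.boundingRect(c),rect("wrist",c,24,s))
plan(567,-375,3,97)
```

```text
(366, 29, 51, 59) (array([ 457.2 , -316.21]), (37.10243225097656, 28.835311889648438), -8.151779174804688)
(236, 287, 72, 75) (array([ 664.74, -372.3 ]), (56.76936721801758, 49.05747604370117), 29.921138763427734)
(98, 212, 77, 77) (array([ 612.31, -478.79]), (53.711238861083984, 49.87334442138672), -65.19453239440918)
(245, 176, 65, 67) (array([ 566.97, -379.45]), (49.744354248046875, 45.83928680419922), 6.823170185089111)
t [ 0.04  0.09 12.62] az 0.0 psi 97.0 j6 -40.55753876792382 pos [ 567.52 -375.97  129.18] w 85.4 clk 7.05
```

View pics/w4.png

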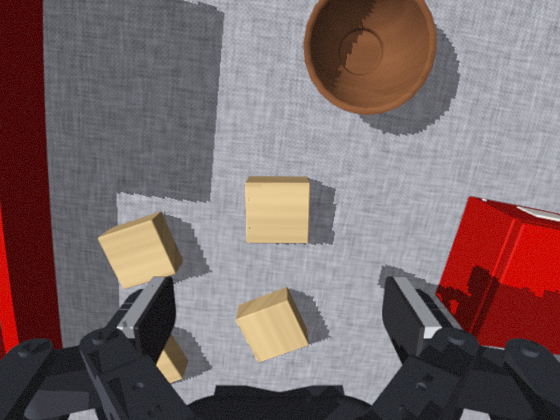

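The thick packer is at (277,210), straight between the fingers. The bowl is at (370,45), well clear.

Emit:
send_rows --deltas '[{"ax": 0,"ay": 0,"az": 0,"tx": -0.1,"ty": -0.2,"tz": 4.5,"grip": 1},{"ax": 0,"ay": 0,"az": 0,"tx": 0,"ty": 0,"tz": 4.5,"grip": 1},{"ax": 0,"ay": 0,"az": 0,"tx": 0,"ty": 0,"tz": 3.3,"grip": 1},{"ax": 0,"ay": 0,"az": 0,"tx": 0,"ty": 0,"tz": 0,"grip": -1},{"ax": 0,"ay": 0,"az": 0,"tx": 0,"ty": 0,"tz": 0,"grip": -1},{"ax": 0,"ay": 0,"az": 0,"tx": 0,"ty": 0,"tz": 0,"grip": -1},{"ax": 0,"ay": 0,"az": 0,"tx": 0,"ty": 0,"tz": 0,"grip": -1},{"ax": 0,"ay": 0,"az": 0,"tx": 0,"ty": 0,"tz": 0,"grip": -1}]'

```text
clock: 8.05
eef_pos: [570.3, -379.2, 9.0]
tool_rot: [[-0.992, -0.123, 0.004], [-0.123, 0.992, -0.002], [-0.003, -0.002, -1.0]]
force: [-0.6, 1.2, 6.5]
width: 44.3
```

Emit:
send_rows --deltas '[{"ax": 0,"ay": 0,"az": 0,"tx": 0,"ty": 0,"tz": -2,"grip": -1},{"ax": 0,"ay": 0,"az": 0,"tx": 0,"ty": 0,"tz": -5,"grip": -1},{"ax": 0,"ay": 0,"az": 7,"tx": 0,"ty": 0,"tz": -5,"grip": -1},{"ax": 0,"ay": 0,"az": 0,"tx": -0.3,"ty": 5,"tz": 0,"grip": -1},{"ax": 0,"ay": 0,"az": 0,"tx": -0.3,"ty": 5,"tz": 0,"grip": -1},{"ax": 0,"ay": 0,"az": 0,"tx": -0.3,"ty": 5,"tz": 0,"grip": -1},{"ax": 0,"ay": 0,"az": 0,"tx": -0.3,"ty": 5,"tz": 0,"grip": -1},{"ax": 0,"ay": 0,"az": 0,"tx": -0.3,"ty": 5,"tz": 0,"grip": -1},{"ax": 0,"ay": 0,"az": 0,"tx": -0.2,"ty": 5,"tz": 0,"grip": -1},{"ax": 0,"ay": 0,"az": 0,"tx": 0,"ty": 5,"tz": 0,"grip": -1}]'

```text
clock: 9.3
eef_pos: [585.9, -27.0, 127.2]
tool_rot: [[-1.0, -0.0, 0.002], [-0.0, 1.0, -0.0], [-0.002, -0.0, -1.0]]
force: [1.2, -0.7, -0.5]
width: 44.3
```

Emit:
send_rows --deltas '[{"ax": 0,"ay": 0,"az": 0,"tx": 0,"ty": 4.8,"tz": 0,"grip": -1},{"ax": 0,"ay": 0,"az": 0,"tx": 0,"ty": 0,"tz": 0,"grip": -1},{"ax": 0,"ay": 0,"az": 0,"tx": 0,"ty": 0,"tz": 0,"grip": -1}]'

```text
clock: 9.68
eef_pos: [585.7, 19.2, 126.8]
tool_rot: [[-1.0, -0.001, 0.001], [-0.001, 1.0, -0.0], [-0.001, -0.0, -1.0]]
force: [-0.2, -0.3, 0.6]
width: 44.3
```

Run:
```python
from h import *
s=arm.read_state(); im=arm.read_camera("wrist"); cv2.imwrite("pics/w5.png",im[:,:,::-1])
plan(587,20.5,55,90)
```

```text
t [-0.12  0.19  7.17] az -0.0 psi 90.0 j6 1.8389496255045814 pos [585.72  18.67 126.72] w 44.7 clk 9.725
```

View pics/w5.png

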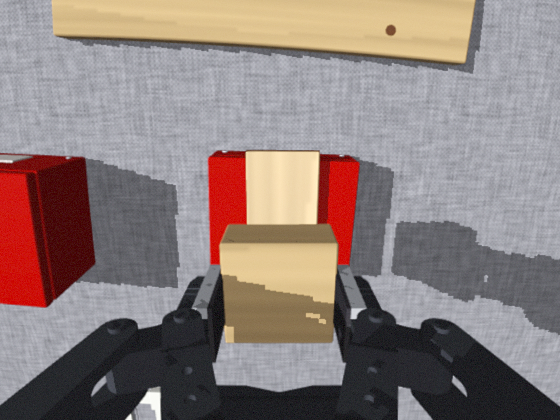

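Emit:
send_rows --deltas '[{"ax": 0,"ay": 0,"az": 0,"tx": -0.1,"ty": 0.2,"tz": 4,"grip": -1},{"ax": 0,"ay": 0,"az": 0,"tx": 0,"ty": 0,"tz": 2,"grip": -1},{"ax": 0,"ay": 0,"az": 0,"tx": 0,"ty": 0,"tz": 1.2,"grip": -1},{"ax": 0,"ay": 0,"az": 0,"tx": 0,"ty": 0,"tz": 0,"grip": -1},{"ax": 0,"ay": 0,"az": 0,"tx": 0,"ty": 0,"tz": 0,"grip": -1},{"ax": 0,"ay": 0,"az": 0,"tx": 0,"ty": 0,"tz": 0,"grip": 1},{"ax": 0,"ay": 0,"az": 0,"tx": 0,"ty": 0,"tz": 0,"grip": 1},{"ax": 0,"ay": 0,"az": 0,"tx": 0,"ty": 0,"tz": 0,"grip": 1},{"ax": 0,"ay": 0,"az": 0,"tx": 0,"ty": 0,"tz": 0,"grip": 1}]'

```text
clock: 10.85
eef_pos: [586.6, 21.5, 54.3]
tool_rot: [[-1.0, -0.001, 0.0], [-0.001, 1.0, 0.0], [-0.0, 0.0, -1.0]]
force: [-0.3, 0.0, 0.5]
width: 85.1
```

Emit:
send_rows --deltas '[{"ax": 0,"ay": 0,"az": 0,"tx": 0,"ty": 0,"tz": -4,"grip": 1},{"ax": 0,"ay": 0,"az": 0,"tx": 0,"ty": 0,"tz": -5,"grip": 1},{"ax": 0,"ay": 0,"az": 0,"tx": 3.6,"ty": -0.3,"tz": 0,"grip": 1},{"ax": 0,"ay": 0,"az": 0,"tx": 3.6,"ty": -0.3,"tz": 0,"grip": 1},{"ax": 0,"ay": 0,"az": 0,"tx": 3.6,"ty": -0.3,"tz": 0,"grip": 1},{"ax": 0,"ay": 0,"az": 0,"tx": 3.7,"ty": -0.2,"tz": 0,"grip": 1},{"ax": 0,"ay": 0,"az": -10,"tx": 0,"ty": 0,"tz": 0,"grip": 1},{"ax": 0,"ay": 0,"az": -10,"tx": 0,"ty": 0,"tz": 0,"grip": 1},{"ax": 0,"ay": 0,"az": -10,"tx": 0,"ty": 0,"tz": 0,"grip": 1},{"ax": 0,"ay": 0,"az": -10,"tx": 0,"ty": 0,"tz": 0,"grip": 1}]'

```text
clock: 12.1
eef_pos: [441.5, 10.4, 144.4]
tool_rot: [[-0.762, -0.648, 0.0], [-0.648, 0.762, 0.0], [-0.0, -0.0, -1.0]]
force: [-0.6, 1.1, 0.3]
width: 85.3
```

Emit:
send_rows --deltas '[{"ax": 0,"ay": 0,"az": -10,"tx": 0,"ty": 0,"tz": 0,"grip": 1},{"ax": 0,"ay": 0,"az": -10,"tx": 0,"ty": 0,"tz": 0,"grip": 1},{"ax": 0,"ay": 0,"az": -10,"tx": 0,"ty": 0,"tz": 0,"grip": 1},{"ax": 0,"ay": 0,"az": -10,"tx": 0,"ty": 0,"tz": 0,"grip": 1},{"ax": 0,"ay": 0,"az": -6,"tx": 0,"ty": 0,"tz": 0,"grip": 1},{"ax": 0,"ay": 0,"az": 0,"tx": 0,"ty": 0,"tz": 0,"grip": 1},{"ax": 0,"ay": 0,"az": 0,"tx": 0,"ty": 0,"tz": 0,"grip": 1}]'

```text
clock: 12.98
eef_pos: [441.6, 10.4, 144.3]
tool_rot: [[-0.071, -0.997, 0.0], [-0.997, 0.071, -0.0], [0.0, -0.0, -1.0]]
force: [0.5, -1.0, -0.8]
width: 85.1
```

Run:
```python
from h import *
s=arm.read_state(); plan(442.5,9.4,3,176)
im=arm.read_camera("wrist"); cv2.imwrite("pics/w6.png",im[:,:,::-1])
for c in blobs(mask(im,(10,60,110),(35,255,255)),3000): print(cv2.boundingRect(c),rect("wrist",c,15,s))
t=arm.read_camera("top"); cv2.imwrite("pics/top1.png",t[:,:,::-1])
for c in blobs(mask(t,(10,50,110),(35,255,255)),80):
    x,y,w,h=cv2.boundingRect(c)
    if 200<x<300 and 150<y<290: print("top",(x,y,w,h),rect("top",c,70),rect("top",c,15))
o=np.r_[cv2.resize(t[150:270,190:340],(600,480)),np.zeros((0,600,3),np.uint8)]
o=np.c_[o[:,:,::-1][:420],] ; cv2.imwrite("pics/c6.png",o)
```

```text
t [ 0.09 -0.1  14.13] az -0.1 psi 175.9 j6 -84.59649971080606 pos [441.56  10.36 144.32] w 85.1 clk 12.975
(24, 205, 128, 81) (array([603.05,  36.1 ]), (103.71873474121094, 67.20310974121094), -0.30312347412109375)
(232, 4, 87, 345) (array([444.23,   6.24]), (279.2571716308594, 59.91204071044922), 86.08358001708984)
top (239, 181, 17, 16) (array([600.16,  21.11]), (46.62608337402344, 44.34154510498047), 88.68692779541016) (array([610.6,  23.7]), (48.434696197509766, 46.06157684326172), 88.6870346069336)
top (266, 235, 35, 22) (array([432.28, -78.89]), (96.05638885498047, 57.52301025390625), 85.97264862060547) (array([436.22, -80.18]), (99.78250122070312, 59.754371643066406), 85.97264862060547)
```

View pics/c6.png

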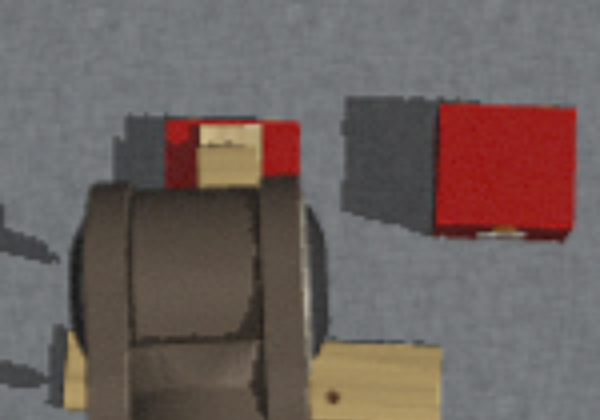

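The top view shows the stack centred on the shallow lid, at y about 21. The arm hides part of it. Now the plank.

Emit:
send_rows --deltas '[{"ax": 0,"ay": 0,"az": 0,"tx": 0.25,"ty": -0.2,"tz": 5,"grip": 1},{"ax": 0,"ay": 0,"az": 0,"tx": 0,"ty": 0,"tz": 5,"grip": 1},{"ax": 0,"ay": 0,"az": 0,"tx": 0,"ty": 0,"tz": 3,"grip": 1},{"ax": 0,"ay": 0,"az": 0,"tx": 0,"ty": 0,"tz": 1.2,"grip": 1},{"ax": 0,"ay": 0,"az": 0,"tx": 0,"ty": 0,"tz": 0,"grip": -1},{"ax": 0,"ay": 0,"az": 0,"tx": 0,"ty": 0,"tz": 0,"grip": -1},{"ax": 0,"ay": 0,"az": 0,"tx": 0,"ty": 0,"tz": 0,"grip": -1},{"ax": 0,"ay": 0,"az": 0,"tx": 0,"ty": 0,"tz": 0,"grip": -1},{"ax": 0,"ay": 0,"az": 0,"tx": 0,"ty": 0,"tz": 0,"grip": -1},{"ax": 0,"ay": 0,"az": 0,"tx": 0,"ty": 0,"tz": 0,"grip": -1}]'

```text
clock: 14.32
eef_pos: [444.9, 7.8, 3.9]
tool_rot: [[-0.069, -0.998, 0.003], [-0.998, 0.069, 0.0], [-0.0, -0.003, -1.0]]
force: [-0.5, 0.2, 7.7]
width: 57.8
```

Emit:
send_rows --deltas '[{"ax": 0,"ay": 0,"az": 0,"tx": 0,"ty": 0,"tz": -2,"grip": -1},{"ax": 0,"ay": 0,"az": 0,"tx": 0,"ty": 0,"tz": -4,"grip": -1},{"ax": 0,"ay": 0,"az": -4,"tx": 0,"ty": 0,"tz": -5,"grip": -1},{"ax": 0,"ay": 0,"az": 0,"tx": 2,"ty": -3.5,"tz": 0,"grip": -1},{"ax": 0,"ay": 0,"az": 0,"tx": 2,"ty": -3.5,"tz": 0,"grip": -1},{"ax": 0,"ay": 0,"az": 0,"tx": 2,"ty": -3.5,"tz": 0,"grip": -1},{"ax": 0,"ay": 0,"az": 0,"tx": 2,"ty": -3.5,"tz": 0,"grip": -1},{"ax": 0,"ay": 0,"az": 0,"tx": 0.65,"ty": -0.2,"tz": 0,"grip": -1},{"ax": 0,"ay": 0,"az": 0,"tx": 0,"ty": 0,"tz": 0,"grip": -1},{"ax": 0,"ay": 0,"az": 0,"tx": 0,"ty": 0,"tz": 0,"grip": -1}]'

```text
clock: 15.58
eef_pos: [584.6, -78.2, 112.5]
tool_rot: [[0.001, -1.0, -0.0], [-1.0, -0.001, 0.0], [-0.0, 0.0, -1.0]]
force: [0.3, 0.9, -0.2]
width: 57.9
```

Run:
```python
from h import *
s=arm.read_state(); plan(587,-78.6,74,180)
im=arm.read_camera("wrist"); z=s["eef_pos"][2]-4+15
for c in blobs(mask(im,(10,60,110),(35,255,255)),3000): print(cv2.boundingRect(c),z,rect("wrist",c,z,s))
t=arm.read_camera("scene"); cv2.imwrite("pics/s2.png",cv2.resize(t[130:310,150:390],(800,600))[:,:,::-1])
```

```text
t [ 0.04 -0.24  3.85] az 0.1 psi -179.9 j6 -97.68133126181245 pos [584.57 -78.23 112.46] w 57.9 clk 15.575
(190, 0, 177, 391) 123.45939818590486 (array([ 585.15, -108.58]), (161.06263732910156, 59.69399642944336), -89.90118209272623)
```

View pics/s2.png

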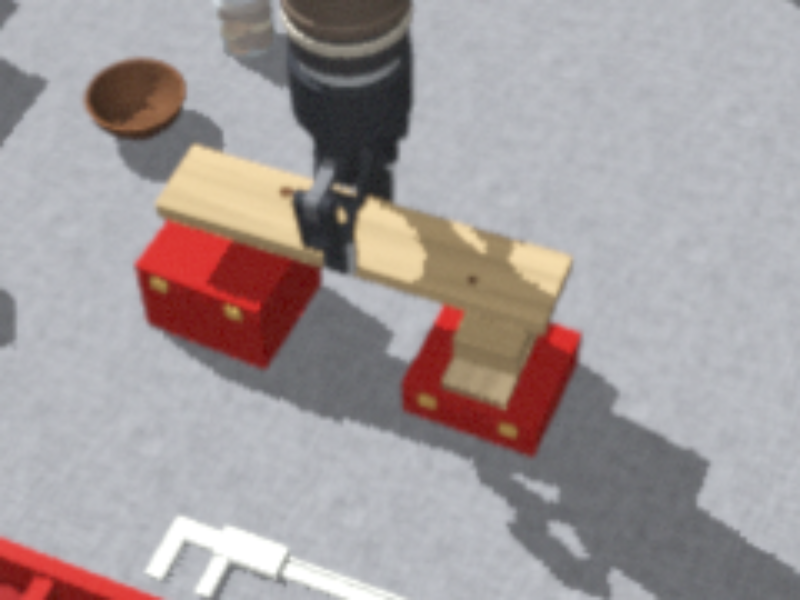

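The scene shows the plank level in the grip above the deep box (left) and the stack (right), with the caliper and bowl untouched. Now I'll lower it.

Emit:
send_rows --deltas '[{"ax": 0,"ay": 0,"az": 0,"tx": 0,"ty": -0.24,"tz": 2,"grip": -1},{"ax": 0,"ay": 0,"az": 0,"tx": 0,"ty": 0,"tz": 1.2,"grip": -1},{"ax": 0,"ay": 0,"az": 0,"tx": 0,"ty": 0,"tz": 0.7,"grip": -1},{"ax": 0,"ay": 0,"az": 0,"tx": 0,"ty": 0,"tz": 0,"grip": -1},{"ax": 0,"ay": 0,"az": 0,"tx": 0,"ty": 0,"tz": 0,"grip": -1}]'

```text
clock: 16.3
eef_pos: [587.8, -78.5, 74.0]
tool_rot: [[0.001, -1.0, 0.001], [-1.0, -0.001, 0.0], [-0.0, -0.001, -1.0]]
force: [-2.3, 0.4, 4.5]
width: 57.7
```

Contact was felt at 4.5 N, at the expected height. Release and go to the tub.

Emit:
send_rows --deltas '[{"ax": 0,"ay": 0,"az": 0,"tx": 0,"ty": 0,"tz": 0,"grip": 1},{"ax": 0,"ay": 0,"az": 0,"tx": 0,"ty": 0,"tz": 0,"grip": 1},{"ax": 0,"ay": 0,"az": 0,"tx": 0,"ty": 0,"tz": 0,"grip": 1},{"ax": 0,"ay": 0,"az": 0,"tx": 0,"ty": 0,"tz": 0,"grip": 1},{"ax": 0,"ay": 0,"az": 0,"tx": 0,"ty": 0,"tz": -2,"grip": 1},{"ax": 0,"ay": 0,"az": 0,"tx": 0,"ty": 0,"tz": -4,"grip": 1},{"ax": 0,"ay": 0,"az": 0,"tx": 0,"ty": 0,"tz": -4,"grip": 1}]'

```text
clock: 17.18
eef_pos: [587.6, -78.7, 174.1]
tool_rot: [[0.001, -1.0, -0.001], [-1.0, -0.001, 0.0], [-0.0, 0.001, -1.0]]
force: [0.1, -0.4, 0.0]
width: 85.3
```

Emit:
send_rows --deltas '[{"ax": 0,"ay": 0,"az": 0,"tx": -5,"ty": 0.1,"tz": 0,"grip": 1},{"ax": 0,"ay": 0,"az": 0,"tx": -5,"ty": 0.1,"tz": 0,"grip": 1},{"ax": 0,"ay": 0,"az": 0,"tx": -5,"ty": 0.1,"tz": 0,"grip": 1},{"ax": 0,"ay": 0,"az": 0,"tx": -5,"ty": 0.1,"tz": 0,"grip": 1},{"ax": 0,"ay": 0,"az": 0,"tx": -5,"ty": 0.1,"tz": 0,"grip": 1},{"ax": 0,"ay": 0,"az": 0,"tx": -5,"ty": 0.1,"tz": 0,"grip": 1},{"ax": 0,"ay": 0,"az": 0,"tx": -5,"ty": 0.1,"tz": 0,"grip": 1},{"ax": 0,"ay": 0,"az": 0,"tx": -5,"ty": 0,"tz": 0,"grip": 1},{"ax": 0,"ay": 0,"az": 0,"tx": -5,"ty": 0,"tz": 0,"grip": 1},{"ax": 0,"ay": 0,"az": 10,"tx": -0.6,"ty": 0,"tz": 0,"grip": 1}]'

```text
clock: 18.42
eef_pos: [579.9, 380.7, 172.2]
tool_rot: [[-0.174, -0.985, -0.001], [-0.985, 0.174, 0.0], [0.0, 0.001, -1.0]]
force: [-0.2, -0.5, -0.1]
width: 85.5
```

Emit:
send_rows --deltas '[{"ax": 0,"ay": 0,"az": 10,"tx": 0,"ty": 0,"tz": 0,"grip": 1},{"ax": 0,"ay": 0,"az": 10,"tx": 0,"ty": 0,"tz": 0,"grip": 1},{"ax": 0,"ay": 0,"az": 10,"tx": 0,"ty": 0,"tz": 0,"grip": 1},{"ax": 0,"ay": 0,"az": 10,"tx": 0,"ty": 0,"tz": 0,"grip": 1},{"ax": 0,"ay": 0,"az": 10,"tx": 0,"ty": 0,"tz": 0,"grip": 1},{"ax": 0,"ay": 0,"az": 10,"tx": 0,"ty": 0,"tz": 0,"grip": 1},{"ax": 0,"ay": 0,"az": 2,"tx": 0,"ty": 0,"tz": 0,"grip": 1},{"ax": 0,"ay": 0,"az": 0,"tx": 0,"ty": 0,"tz": 0,"grip": 1},{"ax": 0,"ay": 0,"az": 0,"tx": 0,"ty": 0,"tz": 0,"grip": 1}]'

```text
clock: 19.55
eef_pos: [580.6, 377.3, 173.2]
tool_rot: [[-0.95, -0.311, -0.0], [-0.311, 0.95, -0.0], [0.0, 0.0, -1.0]]
force: [0.1, -0.0, 0.2]
width: 85.8
```

Run:
```python
from h import *
plan(579.5,378,20,108); s=arm.read_state()
im=arm.read_camera("wrist"); cv2.imwrite("pics/w7.png",im[:,:,::-1])
b=blobs(mask(im,(5,70,30),(25,255,255)),400)
print("buttons",[(cv2.boundingRect(c),rect("wrist",c,20,s)) for c in b])
t=arm.read_camera("top"); cv2.imwrite("pics/top2.png",t[:,:,::-1])
for c in blobs(mask(t,(10,50,110),(35,255,255)),200):
    x,y,w,h=cv2.boundingRect(c)
    if 200<x<360 and 150<y<290: print("plank",(x,y,w,h),rect("top",c,85))
```

```text
t [ 0.08  0.1  15.32] az 0.1 psi 108.1 j6 14.890287816063548 pos [580.57 377.3  173.25] w 85.8 clk 19.55
buttons [((539, 193, 21, 46), (array([524.9 , 615.64]), (44.679527282714844, 19.638317108154297), 31.724838256835938)), ((254, 155, 60, 83), (array([582.64, 379.73]), (72.26239013671875, 48.81963348388672), 16.637493133544922))]
plank (233, 181, 98, 31) (array([573.3 , -78.14]), (279.066162109375, 87.36256408691406), 88.68624877929688)
```

View pics/w7.png

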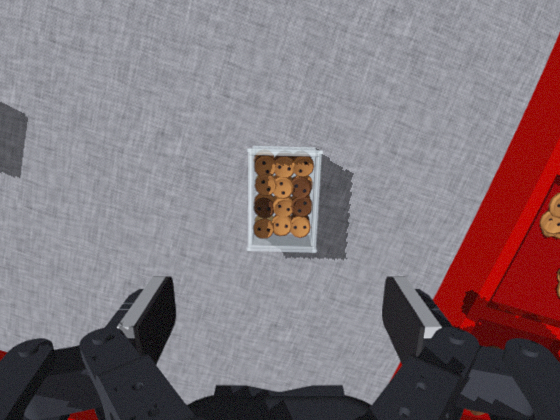

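The tub is at (285,200), aligned with the jaws. The tray at the right is clear of the fingers.

Emit:
send_rows --deltas '[{"ax": 0,"ay": 0,"az": 0,"tx": -0.15,"ty": 0.15,"tz": 5,"grip": 1},{"ax": 0,"ay": 0,"az": 0,"tx": 0,"ty": 0,"tz": 5,"grip": 1},{"ax": 0,"ay": 0,"az": 0,"tx": 0,"ty": 0,"tz": 4,"grip": 1},{"ax": 0,"ay": 0,"az": 0,"tx": 0,"ty": 0,"tz": 1.8,"grip": 1},{"ax": 0,"ay": 0,"az": 0,"tx": 0,"ty": 0,"tz": 0,"grip": -1},{"ax": 0,"ay": 0,"az": 0,"tx": 0,"ty": 0,"tz": 0,"grip": -1},{"ax": 0,"ay": 0,"az": 0,"tx": 0,"ty": 0,"tz": 0,"grip": -1},{"ax": 0,"ay": 0,"az": 0,"tx": 0,"ty": 0,"tz": 0,"grip": -1},{"ax": 0,"ay": 0,"az": 0,"tx": 0,"ty": 0,"tz": 0,"grip": -1}]'

```text
clock: 20.78
eef_pos: [582.8, 380.0, 17.7]
tool_rot: [[-0.951, -0.31, 0.003], [-0.31, 0.951, 0.002], [-0.004, 0.001, -1.0]]
force: [-0.1, -0.1, 6.8]
width: 52.7
```

Emit:
send_rows --deltas '[{"ax": 0,"ay": 0,"az": 0,"tx": 0,"ty": 0,"tz": 0,"grip": -1},{"ax": 0,"ay": 0,"az": 0,"tx": 0,"ty": 0,"tz": -2,"grip": -1},{"ax": 0,"ay": 0,"az": 0,"tx": 0,"ty": 0,"tz": -4,"grip": -1},{"ax": 0,"ay": 0,"az": 0,"tx": 0,"ty": 0,"tz": -5,"grip": -1},{"ax": 0,"ay": 0,"az": -10,"tx": 0,"ty": 0,"tz": -2,"grip": -1},{"ax": 0,"ay": 0,"az": -10,"tx": 0,"ty": 0,"tz": 0,"grip": -1},{"ax": 0,"ay": 0,"az": -10,"tx": 0,"ty": 0,"tz": 0,"grip": -1},{"ax": 0,"ay": 0,"az": -10,"tx": 0,"ty": 0,"tz": 0,"grip": -1},{"ax": 0,"ay": 0,"az": -10,"tx": 0,"ty": 0,"tz": 0,"grip": -1},{"ax": 0,"ay": 0,"az": -10,"tx": 0,"ty": 0,"tz": 0,"grip": -1}]'

```text
clock: 22.02
eef_pos: [581.5, 379.2, 145.6]
tool_rot: [[-0.202, -0.979, 0.0], [-0.979, 0.202, 0.0], [-0.0, -0.0, -1.0]]
force: [-0.7, -0.1, -0.8]
width: 52.8
```

Emit:
send_rows --deltas '[{"ax": 0,"ay": 0,"az": -10,"tx": 0,"ty": 0,"tz": 0,"grip": -1},{"ax": 0,"ay": 0,"az": -2,"tx": 0,"ty": 0,"tz": 0,"grip": -1},{"ax": 0,"ay": 0,"az": 0,"tx": 0,"ty": 0,"tz": 0,"grip": -1},{"ax": 0,"ay": 0,"az": 0,"tx": 0,"ty": 0,"tz": 0,"grip": -1}]'

```text
clock: 22.52
eef_pos: [581.5, 379.2, 145.3]
tool_rot: [[-0.001, -1.0, 0.0], [-1.0, 0.001, -0.0], [0.0, -0.0, -1.0]]
force: [-0.9, 0.5, -1.8]
width: 52.4
```

Run:
```python
from h import *
plan(587,-78.6,100,180); s=arm.read_state()
im=arm.read_camera("wrist"); cv2.imwrite("pics/w8.png",im[:,:,::-1])
b=blobs(mask(im,(5,70,30),(25,255,255)),1000)
print("buttons",[(cv2.boundingRect(c),rect("wrist",c,s["eef_pos"][2]+5,s)) for c in b])
```

```text
t [45.77 -0.59  4.53] az -0.1 psi 179.9 j6 -56.840559996902854 pos [581.54 379.15 145.33] w 52.4 clk 22.525
buttons [((539, 56, 21, 64), (array([477.89, 295.38]), (23.580066680908203, 8.360025405883789), -79.53342533111572)), ((220, 211, 122, 146), (array([582.34, 379.68]), (71.05716705322266, 50.32282638549805), 88.68518829345703))]
```

View pics/w8.png

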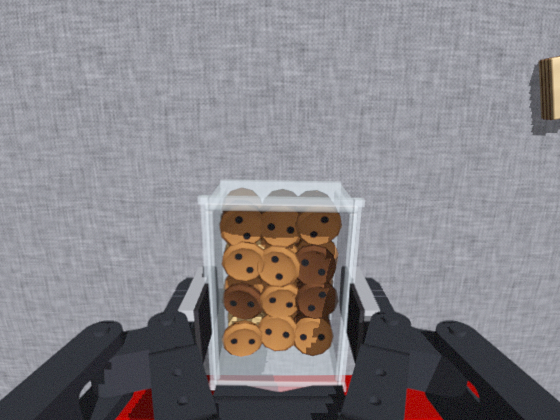

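The tub is held squarely at (280,285). Carry it to the plank.

Emit:
send_rows --deltas '[{"ax": 0,"ay": 0,"az": 0,"tx": 4.58,"ty": -0.06,"tz": 0,"grip": -1},{"ax": 0,"ay": 0,"az": 0,"tx": 4.58,"ty": -0.06,"tz": 0,"grip": -1},{"ax": 0,"ay": 0,"az": 0,"tx": 4.58,"ty": -0.06,"tz": 0,"grip": -1},{"ax": 0,"ay": 0,"az": 0,"tx": 4.58,"ty": -0.06,"tz": 0,"grip": -1},{"ax": 0,"ay": 0,"az": 0,"tx": 4.58,"ty": -0.06,"tz": 0,"grip": -1},{"ax": 0,"ay": 0,"az": 0,"tx": 4.58,"ty": -0.06,"tz": 0,"grip": -1},{"ax": 0,"ay": 0,"az": 0,"tx": 4.58,"ty": -0.06,"tz": 0,"grip": -1},{"ax": 0,"ay": 0,"az": 0,"tx": 4.58,"ty": -0.06,"tz": 0,"grip": -1},{"ax": 0,"ay": 0,"az": 0,"tx": 4.58,"ty": -0.06,"tz": 0,"grip": -1},{"ax": 0,"ay": 0,"az": 0,"tx": 4.58,"ty": -0.06,"tz": 0,"grip": -1}]'

```text
clock: 23.82
eef_pos: [587.7, -80.3, 145.5]
tool_rot: [[-0.0, -1.0, 0.0], [-1.0, 0.0, -0.0], [0.0, -0.0, -1.0]]
force: [0.8, -0.7, -1.4]
width: 52.8
```

Emit:
send_rows --deltas '[{"ax": 0,"ay": 0,"az": 0,"tx": 0,"ty": 0,"tz": 0,"grip": -1},{"ax": 0,"ay": 0,"az": 0,"tx": 0,"ty": 0,"tz": 2,"grip": -1},{"ax": 0,"ay": 0,"az": 0,"tx": 0,"ty": 0,"tz": 0.5,"grip": -1},{"ax": 0,"ay": 0,"az": 0,"tx": 0,"ty": 0,"tz": 0,"grip": -1},{"ax": 0,"ay": 0,"az": 0,"tx": 0,"ty": 0,"tz": 0,"grip": -1}]'

```text
clock: 24.45
eef_pos: [588.2, -78.4, 121.0]
tool_rot: [[0.001, -1.0, 0.001], [-1.0, -0.001, -0.0], [0.0, -0.001, -1.0]]
force: [0.4, 0.3, -0.8]
width: 52.7
```

Run:
```python
from h import *
plan(587,-78.6,102.7,180); s=arm.read_state()
im=arm.read_camera("wrist"); cv2.imwrite("pics/w9.png",im[:,:,::-1])
```

```text
t [0.02 0.12 1.83] az 0.1 psi -179.9 j6 -97.65905038963997 pos [588.2  -78.37 121.  ] w 52.7 clk 24.45
```

View pics/w9.png

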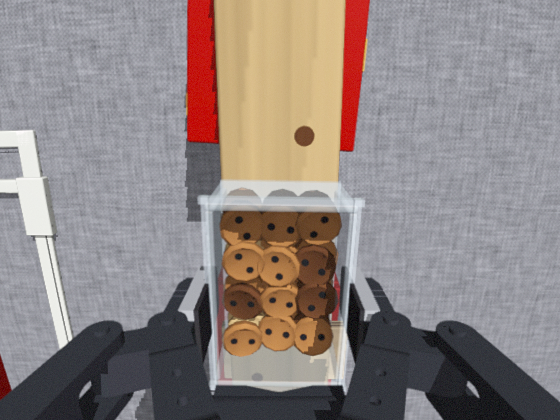

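The tub is above the plank and squared to it. The plank at columns 220–340 sits about 4 mm off the deep lid's middle, which is within tolerance. Lower, release and go to the jar.

Emit:
send_rows --deltas '[{"ax": 0,"ay": 0,"az": 0,"tx": 0,"ty": 0,"tz": 1.2,"grip": -1},{"ax": 0,"ay": 0,"az": 0,"tx": 0,"ty": 0,"tz": 0.65,"grip": -1},{"ax": 0,"ay": 0,"az": 0,"tx": 0,"ty": 0,"tz": 0,"grip": -1},{"ax": 0,"ay": 0,"az": 0,"tx": 0,"ty": 0,"tz": 0,"grip": -1},{"ax": 0,"ay": 0,"az": 0,"tx": 0,"ty": 0,"tz": 0,"grip": 1},{"ax": 0,"ay": 0,"az": 0,"tx": 0,"ty": 0,"tz": 0,"grip": 1},{"ax": 0,"ay": 0,"az": 0,"tx": 0,"ty": 0,"tz": 0,"grip": 1},{"ax": 0,"ay": 0,"az": 0,"tx": 0,"ty": 0,"tz": -2,"grip": 1},{"ax": 0,"ay": 0,"az": 0,"tx": 0,"ty": 0,"tz": -4,"grip": 1},{"ax": 0,"ay": 0,"az": 0,"tx": 0,"ty": 0,"tz": -4,"grip": 1}]'

```text
clock: 25.75
eef_pos: [587.6, -78.8, 202.4]
tool_rot: [[0.001, -1.0, -0.001], [-1.0, -0.001, 0.0], [-0.0, 0.001, -1.0]]
force: [0.3, 0.0, -0.4]
width: 85.3
```

Emit:
send_rows --deltas '[{"ax": 0,"ay": 0,"az": 0,"tx": 2.7,"ty": 3.25,"tz": 0,"grip": 1},{"ax": 0,"ay": 0,"az": 0,"tx": 2.7,"ty": 3.25,"tz": 0,"grip": 1},{"ax": 0,"ay": 0,"az": 0,"tx": 2.7,"ty": 3.25,"tz": 0,"grip": 1},{"ax": 0,"ay": 0,"az": 0,"tx": 2.7,"ty": 3.25,"tz": 0,"grip": 1},{"ax": 0,"ay": 0,"az": 0,"tx": 2.7,"ty": 3.25,"tz": 0,"grip": 1},{"ax": 0,"ay": 0,"az": 0,"tx": 2.7,"ty": 3.25,"tz": 0,"grip": 1},{"ax": 0,"ay": 0,"az": 0,"tx": 2.7,"ty": 3.25,"tz": 0,"grip": 1},{"ax": 0,"ay": 0,"az": 0,"tx": 2.7,"ty": 3.25,"tz": 0,"grip": 1},{"ax": 0,"ay": 0,"az": 0,"tx": 0,"ty": 0,"tz": 0,"grip": 1},{"ax": 0,"ay": 0,"az": 0,"tx": 0,"ty": 0,"tz": 0,"grip": 1}]'

```text
clock: 27.0
eef_pos: [328.1, -294.9, 201.8]
tool_rot: [[0.0, -1.0, 0.0], [-1.0, -0.0, 0.0], [-0.0, -0.0, -1.0]]
force: [0.3, -0.7, 0.6]
width: 85.3
```

Run:
```python
from h import *
plan(328,-294.4,25,180); s=arm.read_state()
im=arm.read_camera("wrist"); cv2.imwrite("pics/w10.png",im[:,:,::-1])
q=proj("wrist",[[328,-294.4,78]],s); print(q)
m=mask(im,(0,0,150),(180,40,255)); 
for c in blobs(m,500):
    e=cv2.minEnclosingCircle(c)
    if 20<e[1]<60: print(e,cast("wrist",[e[0]],78,s))
```

```text
t [-0.05  0.02 17.68] az 0.0 psi -180.0 j6 -131.9705101404811 pos [ 328.14 -294.95  201.79] w 85.3 clk 27.0
[[279.7 206.9]]
```

View pics/w10.png

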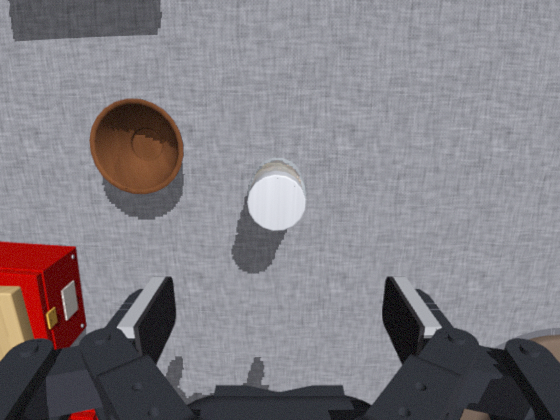

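The cap is at (277,202), about 4 mm beyond the prediction, so shift by 3 mm. The bowl's edge at column 184 is clear of the finger path.

Emit:
send_rows --deltas '[{"ax": 0,"ay": 0,"az": 0,"tx": 0.3,"ty": -0.1,"tz": 5,"grip": 1},{"ax": 0,"ay": 0,"az": 0,"tx": 0,"ty": 0,"tz": 5,"grip": 1},{"ax": 0,"ay": 0,"az": 0,"tx": 0,"ty": 0,"tz": 5,"grip": 1},{"ax": 0,"ay": 0,"az": 0,"tx": 0,"ty": 0,"tz": 2.6,"grip": 1},{"ax": 0,"ay": 0,"az": 0,"tx": 0,"ty": 0,"tz": 0,"grip": -1},{"ax": 0,"ay": 0,"az": 0,"tx": 0,"ty": 0,"tz": 0,"grip": -1},{"ax": 0,"ay": 0,"az": 0,"tx": 0,"ty": 0,"tz": 0,"grip": -1},{"ax": 0,"ay": 0,"az": 0,"tx": 0,"ty": 0,"tz": 0,"grip": -1},{"ax": 0,"ay": 0,"az": 0,"tx": 0,"ty": 0,"tz": 0,"grip": -1},{"ax": 0,"ay": 0,"az": 0,"tx": 0,"ty": 0,"tz": 0,"grip": -1}]'

```text
clock: 28.3
eef_pos: [330.3, -298.8, 27.5]
tool_rot: [[0.001, -1.0, 0.003], [-1.0, -0.001, -0.002], [0.002, -0.003, -1.0]]
force: [1.0, 0.7, 6.1]
width: 47.8
```

Emit:
send_rows --deltas '[{"ax": 0,"ay": 0,"az": 0,"tx": 0,"ty": 0,"tz": -2,"grip": -1},{"ax": 0,"ay": 0,"az": 0,"tx": 0,"ty": 0,"tz": -4,"grip": -1},{"ax": 0,"ay": 0,"az": 0,"tx": 0,"ty": 0,"tz": -4,"grip": -1},{"ax": 0,"ay": 0,"az": 0,"tx": 0,"ty": 0,"tz": -4,"grip": -1},{"ax": 0,"ay": 0,"az": 0,"tx": -2,"ty": -4.3,"tz": 0,"grip": -1},{"ax": 0,"ay": 0,"az": 0,"tx": -2,"ty": -4.3,"tz": 0,"grip": -1},{"ax": 0,"ay": 0,"az": 0,"tx": -2,"ty": -4.3,"tz": 0,"grip": -1},{"ax": 0,"ay": 0,"az": 0,"tx": -2,"ty": -4.3,"tz": 0,"grip": -1},{"ax": 0,"ay": 0,"az": 0,"tx": -2,"ty": -4.3,"tz": 0,"grip": -1},{"ax": 0,"ay": 0,"az": 0,"tx": -2,"ty": -4.3,"tz": 0,"grip": -1}]'

```text
clock: 29.55
eef_pos: [588.2, -177.1, 166.1]
tool_rot: [[0.001, -1.0, 0.0], [-1.0, -0.001, -0.0], [0.0, -0.0, -1.0]]
force: [0.6, -0.5, -1.5]
width: 48.1
```

Emit:
send_rows --deltas '[{"ax": 0,"ay": 0,"az": 0,"tx": 0,"ty": 0,"tz": 0,"grip": -1},{"ax": 0,"ay": 0,"az": 0,"tx": 0,"ty": 0,"tz": 2,"grip": -1},{"ax": 0,"ay": 0,"az": 0,"tx": 0,"ty": 0,"tz": 1,"grip": -1},{"ax": 0,"ay": 0,"az": 0,"tx": 0,"ty": 0,"tz": 0,"grip": -1},{"ax": 0,"ay": 0,"az": 0,"tx": 0,"ty": 0,"tz": 0,"grip": -1}]'

```text
clock: 30.18
eef_pos: [586.8, -178.2, 136.6]
tool_rot: [[0.0, -1.0, 0.001], [-1.0, -0.0, -0.0], [0.0, -0.001, -1.0]]
force: [-0.7, 0.5, -1.2]
width: 47.8
```

Run:
```python
from h import *
plan(588,-179,112.5,180)
t=arm.read_camera("scene"); cv2.imwrite("pics/s3.png",cv2.resize(t[110:290,140:380],(800,600))[:,:,::-1])
```

```text
t [ 0.08 -0.12  2.41] az 0.0 psi -180.0 j6 -106.89612926558176 pos [ 586.78 -178.2   136.61] w 47.8 clk 30.175
```

View pics/s3.png

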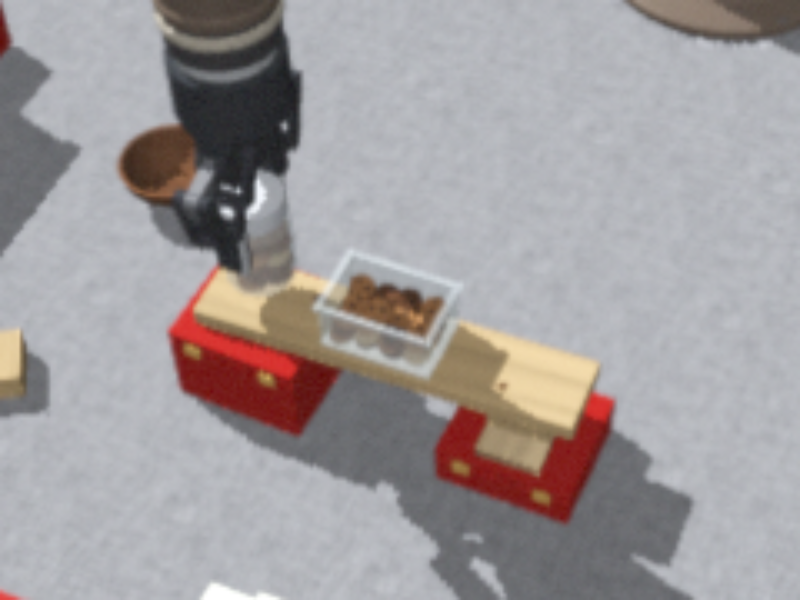

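The tub stands on the plank's middle and the jar hangs upright over the deep box end. Lower and release.

Emit:
send_rows --deltas '[{"ax": 0,"ay": 0,"az": 0,"tx": 0.1,"ty": -0.15,"tz": 1.2,"grip": -1},{"ax": 0,"ay": 0,"az": 0,"tx": 0,"ty": 0,"tz": 0.8,"grip": -1},{"ax": 0,"ay": 0,"az": 0,"tx": 0,"ty": 0,"tz": 0.45,"grip": -1},{"ax": 0,"ay": 0,"az": 0,"tx": 0,"ty": 0,"tz": 0,"grip": -1},{"ax": 0,"ay": 0,"az": 0,"tx": 0,"ty": 0,"tz": 0,"grip": -1}]'

```text
clock: 30.85
eef_pos: [588.0, -178.7, 112.6]
tool_rot: [[0.001, -1.0, 0.0], [-1.0, -0.001, -0.0], [0.0, -0.0, -1.0]]
force: [-4.1, 2.1, 9.0]
width: 48.1
```

Emit:
send_rows --deltas '[{"ax": 0,"ay": 0,"az": 0,"tx": 0,"ty": 0,"tz": 0,"grip": 1},{"ax": 0,"ay": 0,"az": 0,"tx": 0,"ty": 0,"tz": 0,"grip": 1},{"ax": 0,"ay": 0,"az": 0,"tx": 0,"ty": 0,"tz": 0,"grip": 1},{"ax": 0,"ay": 0,"az": 0,"tx": 0,"ty": 0,"tz": -2,"grip": 1},{"ax": 0,"ay": 0,"az": 0,"tx": 0,"ty": 0,"tz": -4,"grip": 1},{"ax": 0,"ay": 0,"az": 0,"tx": 0,"ty": 0,"tz": -4,"grip": 1},{"ax": 0,"ay": 0,"az": 0,"tx": 2,"ty": 5,"tz": -1,"grip": 1},{"ax": 0,"ay": 0,"az": 0,"tx": 2,"ty": 5,"tz": -1,"grip": 1},{"ax": 0,"ay": 0,"az": 0,"tx": 2,"ty": 5,"tz": -1,"grip": 1},{"ax": 0,"ay": 0,"az": 0,"tx": 2,"ty": 5,"tz": 0,"grip": 1}]'

```text
clock: 32.1
eef_pos: [387.3, -259.6, 242.1]
tool_rot: [[0.001, -1.0, 0.001], [-1.0, -0.001, -0.001], [0.001, -0.001, -1.0]]
force: [-0.2, -1.1, -0.6]
width: 85.3
```

Emit:
send_rows --deltas '[{"ax": 0,"ay": 0,"az": 0,"tx": 0,"ty": 0,"tz": 0,"grip": 1},{"ax": 0,"ay": 0,"az": 0,"tx": 0,"ty": 0,"tz": 0,"grip": 1}]'

```text
clock: 32.35
eef_pos: [388.8, -259.1, 241.4]
tool_rot: [[0.0, -1.0, 0.001], [-1.0, -0.0, -0.0], [0.0, -0.001, -1.0]]
force: [0.5, -0.1, -0.8]
width: 85.1
```

Run:
```python
from h import *
t=arm.read_camera("top"); cv2.imwrite("pics/top3.png",t[:,:,::-1]); s=arm.read_camera("scene")
a=cv2.resize(t[160:235,215:355],(800,428)); 
cv2.imwrite("pics/f1.png",a[:,:,::-1]); cv2.imwrite("pics/f2.png",cv2.resize(s[130:290,150:370],(800,582))[:,:,::-1])
w=mask(t,(10,50,110),(35,255,255)); V=cv2.cvtColor(t,cv2.COLOR_RGB2HSV)
m=((V[:,:,2]>165)&(V[:,:,1]<50)).astype(np.uint8)*255
for c in blobs(m,50):
    e=cv2.minEnclosingCircle(c)
    if 250<e[0][0]<360 and 150<e[0][1]<230: print("jar cap",e,cast("top",[e[0]],163))
```

```text
jar cap ((318.1216125488281, 185.31080627441406), 8.324807167053223) [[ 586.82 -176.72  163.  ]]
```

View pics/f1.png

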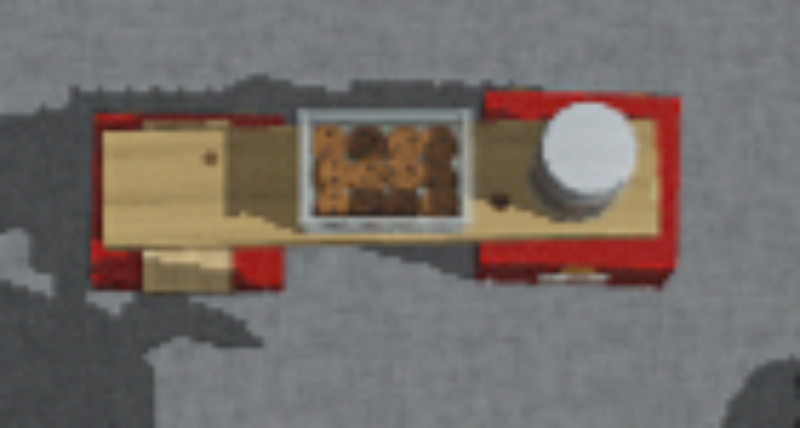

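The top view shows the plank centred over both boxes, with its right end at rows 118–237 on a lid at rows 92–266. The tub is in the middle at (386,170). The jar is over the deep box; I measured its cap at (587,-177). Handing in.

```bash
python3 -c "
from bench import arm
s=arm.read_state();print(s['clock'],s['force']);print(arm.close_job())"
```

```text
32.45 [-0.49680696  0.11361719 -0.20869823]
the job is handed in; nothing more can be done
None
```

The shelf is up and the job was handed in at 32.5 s. I stacked the thin and thick packers on the shallow box and laid the plank across to the deep box. The tub is on the plank's middle and the jar is over the deep box. I picked the thick packer at (567,-376), the look-alike nearest the base.

- **Placement:** the last top view shows the plank centred over both boxes to a few millimetres and the tub on its middle, lengthwise. The jar cap measured (587,-177), against the deep box centre at about (588,-179).
- **Level:** I did not measure this separately. The plank met its support at the expected height, with the tool at 74.0 mm.
- **Disagreement:** an earlier wrist view suggested the plank was 4–5 mm off the deep box's centre line. The final top view showed under 2 mm, and both are inside the 15 mm limit.
- **Bowl and caliper:** neither was touched at any point, though I did not measure their final positions.
- **Not viewed:** the picture limit refused the last scene image, so the end state was checked from the top view only. No verdict was reported.

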